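# Load the vial tray into the autosampler compartment

## Task

Raise the compartment's sliding shutter, and slide the tray that holds the vials, plain end first, fully home against the back stop of the free bay, so that only its tongue with the grip fin sticks out; then pull the shutter fully down again. Keep every vial upright in the tray, leave the other things on the bench where they are, and let go of everything.

Things in the scene. Friction and masses are not known exactly. Their poses are not given: they have to be found in the camera images.
- tray: the tray to load: aluminium, 0.2 to 0.37 kg plus five vials standing loose in it; 120 long (x) x 96 wide (y), walls 26 high, floor 4 thick, two rows of four cells along its long sides, a 36 wide channel between. Its +x end is plain and goes in first; a tongue 24 wide, 6 thick sticks out of the -x end to x = -149. Origin: centre of the underside of the 120 x 96 part, z up
- tray_handle (a point): centre of the tray's carrying handle: black bar along the tray's x, 90 long x 12 thick (y) x 16 tall, on two 10 mm posts at x = +-36. This point is 70 above the tray's underside, over its centre; the bar's top is at 78. On the end of the tongue stands a black upright grip fin, 24 long (x) x 12 thick (y), from 6 to 56 above the tray's underside, its middle at tray x = -137, y = 0
- vial0: capped glass vial, 20 diameter, 40 tall, 15 g, upright in a square tray cell 22 wide, 22 deep, at tray x = 45, y = 33, on the 4 mm floor (top 44 above the tray's underside). Origin: centre of its underside
- vial1: capped glass vial, 20 diameter, 40 tall, 15 g, upright in a square tray cell 22 wide, 22 deep, at tray x = -15, y = 33, on the 4 mm floor (top 44 above the tray's underside). Origin: centre of its underside
- vial2: capped glass vial, 20 diameter, 40 tall, 15 g, upright in a square tray cell 22 wide, 22 deep, at tray x = -45, y = 33, on the 4 mm floor (top 44 above the tray's underside). Origin: centre of its underside
- vial3: capped glass vial, 20 diameter, 40 tall, 15 g, upright in a square tray cell 22 wide, 22 deep, at tray x = 15, y = -33, on the 4 mm floor (top 44 above the tray's underside). Origin: centre of its underside
- vial4: capped glass vial, 20 diameter, 40 tall, 15 g, upright in a square tray cell 22 wide, 22 deep, at tray x = -45, y = -33, on the 4 mm floor (top 44 above the tray's underside). Origin: centre of its underside
- mouth (a point): middle of the doorway of the fixed white compartment, in the shutter's plane, on the deck (20 above the bench); x points into the compartment, y left as one looks in. In front the deck is an open flat apron to x = -130, 270 wide. Two guide posts 18 x 20 at y = +-132 reach 230 above the deck. Inside, two bays at y = +62 and -62; one already holds another tray, fixed
- cover (a point): middle of the top of the compartment's clear cover, 94 above the deck, 87 behind the shutter's plane; cover 150 deep, 270 wide, 4 thick. Behind it, to 230 from the shutter's plane, a white housing 110 above the deck
- bay_home (a point): where the tray's origin belongs when home in the free bay: on the deck, 75 behind the shutter's plane, x into the compartment. The slot is 100 wide (tray 96), side walls 25 high from x = -57 to 63, a 14 high stop with its face at x = +60 against which the tray's plain end rests; flared guides 12 high narrow from 118 apart at x = -98 to 99.5 at x = -56. At home the fin is 62 in front of the shutter's plane
- shutter (a joint): height of the sliding shutter (m): 0 = fully down, its lower edge 20 above the deck (the tray's tongue passes under it), up to 0.12. It weighs 0.35 kg and rubs in its guides with about 6 N: it stays at any height where it is left, takes about 10 N to raise and 3 N to push down. Starts nearly closed. The tray's handle passes under it above 0.06
- shutter_handle (a point): centre of the black lift bar above the shutter's pane: 110 long (mouth's y) x 12 thick (mouth's x) x 14 tall, on two 10 wide stems 48 either side of this point; 31 of free space under the bar between the stems. It moves with the shutter; 145 above the deck when down. The pane is 6 thick, its top rail 10 thick
- empty_tray: bystander: a tray just like the one to load but with no vials; origin and axes as the tray's
- bottle: bystander: amber bottle, 66 diameter, 160 tall, often between the trays and the compartment. Origin: centre of underside
- beaker: bystander: glass beaker, 68 diameter, 85 tall. Origin: centre of underside
- jar: bystander: lidded glass jar, 52 diameter, 60 tall. Origin: centre of underside
- weight: bystander: small brass cylinder, 28 diameter, 40 tall, between the two trays. Origin: centre of underside
- screwdriver: bystander: screwdriver lying on the bench, 200 long along its x
- mouse: bystander: black computer mouse, 100 x 58 x 32
Mind the look-alikes: they are no part of the job. What is shaped like the tray but purple is not meant.

How it is judged:
By the outcome, as a careful person would: the job done as asked, in the order asked, and still so for the second after the job is handed in, with the robot touching nothing.
It also fails if it takes over 72 s, if anything falls off the work surface, if the arm or the gripper's body presses on something with over 40 N, if the wrist force passes 120 N, or if a joint passes its speed limit or range.

## Robot

A 6-joint arm with a two-finger parallel gripper is mounted at the origin on the work surface. World frame = base frame: x ahead of the robot, y to its left, z up, the work surface at z = 0. Lengths are in mm, angles in degrees, forces in N, time in s.
With the tool pointing down it reaches from about 300 to 850 mm from the base axis. Payload 4.2 kg.
Tool frame: the origin (TCP) lies at the very end of the fingers, on their centre line; the grasp point (between the pads) lies 19 mm behind it; z points along the fingers, y is the line along which they close (so a half turn about z gives the same grasp; the last joint's range is limited). The gripper opens to 91 mm and grips with 3 to 60 N. Pads are 32 mm wide; open, the fingers measure 118 mm over their backs; the gripper's body (76 mm by 178 mm) begins 60 mm behind the grasp point.
Start: joints at [70.474, 18.312, 89.639, -0, 72.044, -1.146], TCP at [181.316, 545.685, 176.276] pointing down, gripper open.
Joint ranges: [-177.97, 177.97], [-48.28, 115.42], [12.27, 149.76], [-77.06, 257.06], [2.81, 150.46], [-146.56, 146.56]. Speed limits (degrees/s): [147.25, 147.25, 180, 180, 180, 180].

## Interface

Orientations are given as [roll, pitch, yaw] about the fixed x, y, z axes, in that order (R = Rz(yaw) Ry(pitch) Rx(roll)).
In Python, from workcell import env, eyes gives the robot as it stands.
- The arm moves only by the tool send_rows, never from a script. Its argument "targets" is text: rows parted by semicolons, each of 7 numbers parted by spaces: the shift along the tool's x, y, z in m, then the turn, a rotation vector about the tool's x, y, z in degrees, then the opening in per cent of the stroke, from 0 (shut) to 100 (fully open). A call has 1 to 12 rows; each row is the pose to reach, as a shift and turn from the pose commanded when the call began, along the tool's axes at that moment; what a row does not reach only later rows make up. A row lasts 1/12 s, in which the tool goes at most 41.7 mm and 7.16 degrees, less where a joint would pass 70% of its speed; a pose out of reach is approached as far as the arm can. A call with a gripper value outside its range is refused whole. The fingers move at their own pace and stop on an object; "grip_force" is the grip in N (left out, the last holds). Time passes only in rows, so rows that repeat a pose let the fingers close. It gives the time, the measured TCP pose, the force, the opening and the grip force at its end, in the units of the state.
- env.state(): the state, without advancing time (a new reading comes with each control period).
- eyes.grab_frame(name): name is "scene" or "top" or "wrist"; returns a dict with "image" (384x512x3 uint8, blue, green, red), "fovy" (degrees; the focal length in pixels is half the picture's height over the tangent of half this angle, whatever the lens; pixels are square), "cx", "cy" (the principal point, pixels), "D" ([k1, k2, p1, p2, k3] as OpenCV has them; the pictures are not rectified), "eye" and "attitude" of the camera in the world. Camera axes: x right, y up, looking along -z (the intrinsics and any distortion apply to the point x, -y, -z); pixel columns grow to the right and rows downward; lengths in mm; the calibration is good to about 2 mm. A picture is of the moment at which its call begins. There is no depth.
- env.job_done(): hands the job in; it is judged then, once.
The state is a dict: "time_s": time; "qpos": joint angles; "qvel": joint speeds; "effort": joint torques, N m; "ee_pos": TCP position; "ee_rot": TCP orientation; "force": force on the tool from outside, world axes, zero at the start; "torque": the same for the moment, N m; "gripper_width": finger opening in mm; "gripper_force": force on a finger pad.
Only numpy, scipy, OpenCV 4.12 (cv2) and the standard library are available. Lean on these libraries where they do the work, as an engineer would, in place of code of your own. Each camera call takes 0.05 s, during which the arm holds its last target. There are 200 camera calls.

## Working session

There is one attempt and no reset: what is moved stays moved. The work goes in short steps, Python scripts to look and compute and a tool call to move; the robot and the scene stay as the last step left them, time stands still between calls to the robot, and variables do not carry over. Pictures are saved under pics/ and viewed, at most 10 in all, crops included, and the job is handed in when it is done.

Besides the shell and the picture viewer there is one more tool, called as a command line: name --argument value ..., lists and objects as JSON in quotes. send_rows: Moves the arm, as the interface text tells. Its arguments: {"type":"object","properties":{"targets":{"type":"string"},"grip_force":{"type":"number"}},"required":["targets"]}

```bash
ls; mkdir -p pics; cat > h.py <<'E'
import numpy as np, cv2, json
from scipy.spatial.transform import Rotation as R
def grab(n,fn=None):
    from workcell import eyes
    f=eyes.grab_frame(n)
    if fn:
        cv2.imwrite('pics/'+fn+'.png',f['image'])
    g={k:(np.asarray(v).tolist() if k!='image' else None) for k,v in f.items()}
    json.dump(g,open('pics/'+(fn or n)+'.json','w'))
    return f
def load(fn): return json.load(open('pics/'+fn+'.json'))
def rot(a):
    a=np.array(a,float)
    return a if a.shape==(3,3) else R.from_euler('xyz',a,degrees=True).as_matrix()
def K(f):
    fl=192/np.tan(np.radians(f['fovy'])/2)
    return np.array([[fl,0,f['cx']],[0,fl,f['cy']],[0,0,1.]])
def ray(f,uv):
    p=cv2.undistortPoints(np.array([[uv]],float),K(f),np.array(f['D'],float))[0,0]
    return np.array(f['eye'],float), rot(f['attitude'])@np.array([p[0],-p[1],-1.])
def at(f,uv,z):
    e,d=ray(f,uv); return e+d*(z-e[2])/d[2]
def proj(f,P):
    c=(np.atleast_2d(P)-np.array(f['eye']))@rot(f['attitude'])
    c=c*[1,-1,-1]
    return cv2.projectPoints(c,np.zeros(3),np.zeros(3),K(f),np.array(f['D'],float))[0][:,0]
E
python3 - <<'E'
from h import *
from workcell import env
a=grab('scene','s0');b=grab('top','t0');
print({k:v for k,v in a.items() if k!='image'});print({k:v for k,v in b.items() if k!='image'});print(env.state())
cv2.imwrite('pics/t0b.png',cv2.resize(b['image'],(800,600),interpolation=cv2.INTER_CUBIC))
cv2.imwrite('pics/s0b.png',cv2.resize(a['image'],(800,600),interpolation=cv2.INTER_CUBIC))
E
```

```text
pics
{'fovy': 52.133560243261655, 'cx': 266.3641805283634, 'cy': 193.74999221264534, 'D': array([-0.02887124,  0.        ,  0.        ,  0.        ,  0.        ]), 'eye': array([1328.039824  , -153.22457687, 1050.04579758]), 'attitude': array([41.92980442, -0.67339732, 84.08446033])}
{'fovy': 57.21852026571984, 'cx': 255.1652730091388, 'cy': 192.54816845416545, 'D': array([0.02801867, 0.        , 0.        , 0.        , 0.        ]), 'eye': array([ 351.24851532,  -73.31816563, 1122.44245424]), 'attitude': array([  8.74289725,   1.48285043, -89.57503027])}
{'time_s': 0.1, 'qpos': array([ 7.04757800e+01,  1.83480565e+01,  8.96994993e+01, -7.49623764e-04,
        7.20455430e+01, -1.14700141e+00]), 'qvel': array([-0.03627756, -0.12621491, -0.17360431, -0.00323412,  0.08926933,
       -0.00850292]), 'effort': array([-7.92613173e-04, -4.13340425e+01, -2.32510775e+01,  7.28317047e-02,
        4.22794861e-02, -6.40171947e-05]), 'ee_pos': array([181.1203265 , 545.17781187, 175.50307045]), 'ee_rot': array([-1.79906906e+02, -1.15101550e-03,  1.61623012e+02]), 'force': array([-0.73595653, -0.02359294, -0.16014802]), 'torque': array([-0.00413233, -0.03153686, -0.03154487]), 'gripper_force': 0.0, 'gripper_width': 91.23033696561986}
```

View pics/t0b.png

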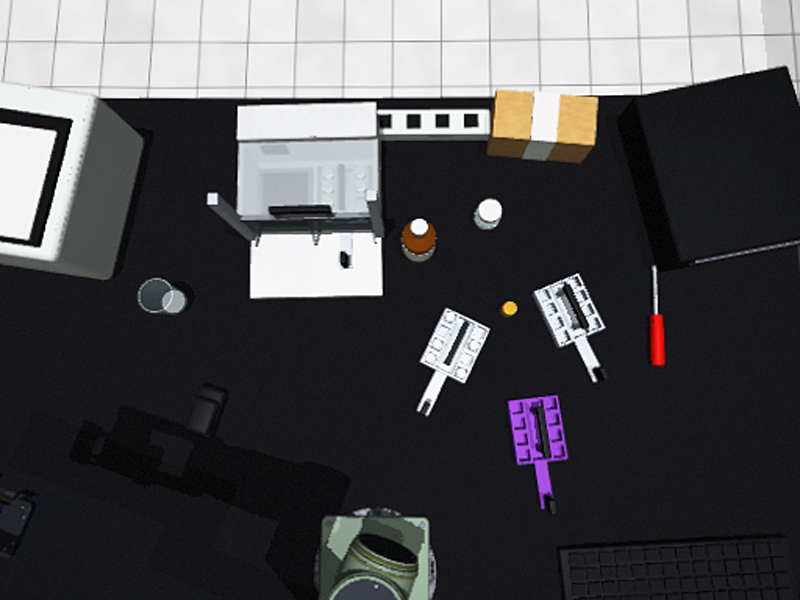

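View pics/s0b.png

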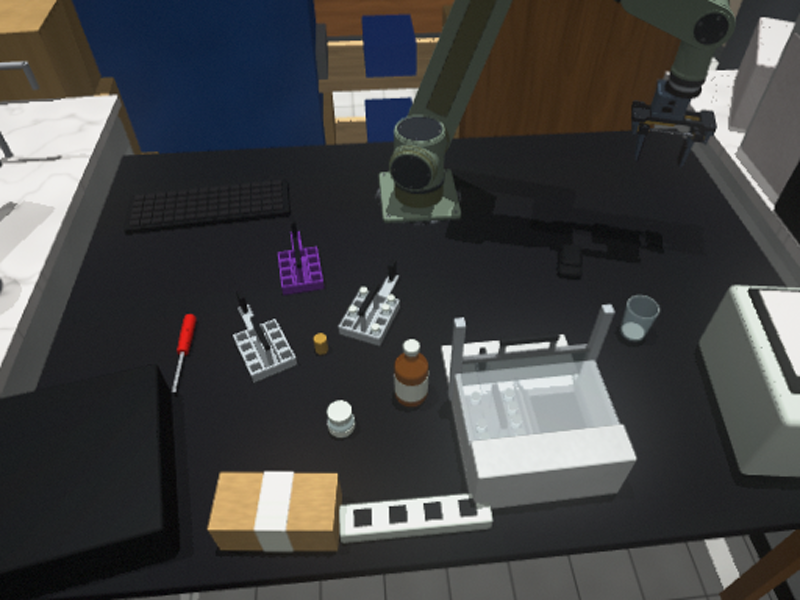

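The top view shows three tray shapes. At (455,345) is a white one with round vial caps. At (570,310) is a white one with empty cells, and at (538,430) a purple one. The vial tray at (455,345) fits the description. The fixed tray's fin is at (346,255) in the right bay, so the left bay is free. I'll confirm this in an enlarged crop.

```bash
python3 - <<'E'
from h import *
b=cv2.imread('pics/t0.png')
# crop cols 130-330, rows 60-275 -> two parts
c1=cv2.resize(b[185:275,255:325],None,fx=6,fy=6,interpolation=cv2.INTER_CUBIC)  # tray
c2=cv2.resize(b[60:195,130:255],None,fx=4,fy=4,interpolation=cv2.INTER_CUBIC)
o=np.zeros((540,420+500-130,3),np.uint8)
c2=cv2.resize(b[115:195,130:255],None,fx=2.96,fy=2.96,interpolation=cv2.INTER_CUBIC)
o[:540,:420]=c1;o[:c2.shape[0],420:420+c2.shape[1]]=c2
s=cv2.imread('pics/s0.png')
c3=cv2.resize(s[195:255,275:400],None,fx=2.96,fy=2.96,interpolation=cv2.INTER_CUBIC)
o[300:300+c3.shape[0],420:420+c3.shape[1]]=c3
cv2.imwrite('pics/c1.png',o);print(c1.shape,c2.shape,c3.shape)
E
```

```text
(540, 420, 3) (237, 370, 3) (178, 370, 3)
```

View pics/c1.png

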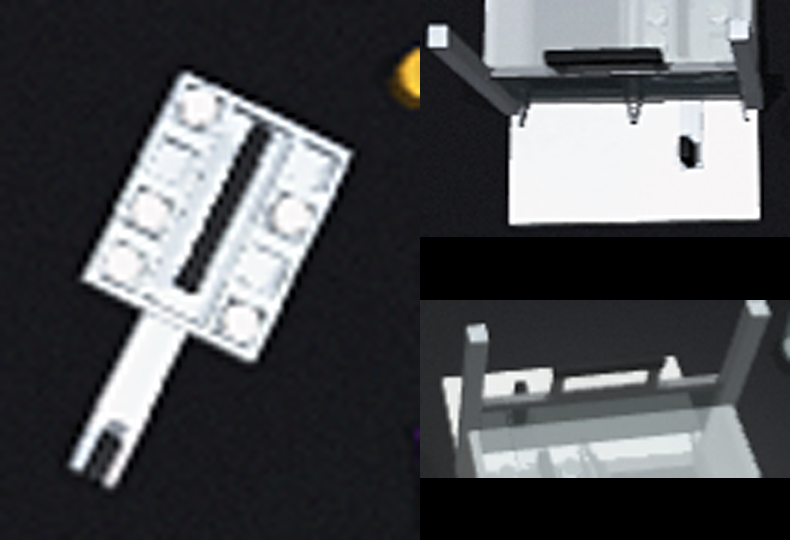

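The crop confirms it: the tray's five caps are at tray (45,33), (-15,33), (-45,33), (15,-33) and (-45,-33), as described. The left bay is free. Next I fit the poses.

```bash
cat > fit.py <<'E'
from h import *
from scipy.optimize import least_squares
t=load('t0');s=load('s0')
def T(p,P):
    c,q=np.cos(np.radians(p[2])),np.sin(np.radians(p[2]))
    P=np.array(P,float); return np.c_[p[0]+c*P[:,0]-q*P[:,1],p[1]+q*P[:,0]+c*P[:,1],P[:,2]]
def fit(obs,p0):
    # obs: list (cam,uv,P)
    def r(p): return np.concatenate([proj(f,T(p,[P]))[0]-uv for f,uv,P in obs])
    o=least_squares(r,p0,loss='soft_l1'); return o.x,r(o.x).reshape(-1,2).round(1)
c=lambda u,v:np.array([u/6+255-.4,v/6+185-.4])
d=lambda u,v:np.array([(u-420)/2.96+130-.3,v/2.96+115-.3])
e=lambda u,v:np.array([(u-420)/2.96+275-.3,(v-300)/2.96+195-.3])
w=lambda u,v:np.array([u*.64,v*.64])
if __name__=='__main__':
    tr=[(t,c(183,72),(60,48,26)),(t,c(352,152),(60,-48,26)),(t,c(253,362),(-60,-48,26)),(t,c(82,280),(-60,48,26)),
        (t,c(70,465),(-149,12,6)),(t,c(112,488),(-149,-12,6)),(t,c(262,125),(45,0,78)),(t,c(187,290),(-45,0,78))]
    p,r=fit(tr,[450,-150,-30]);print('tray',p,r.tolist())
    mo=[(t,d(510,225),(-130,135,20)),(t,d(760,219),(-130,-135,20)),(t,w(238,105),(230,135,130)),(t,w(377,101),(230,-135,130)),
        (t,d(437,36),(0,132,250)),(t,d(740,33),(0,-132,250)),(s,e(477,333),(0,-132,250)),(s,e(757,310),(0,132,250)),
        (s,w(632,457),(230,135,130)),(s,w(480,478),(230,-135,130))]
    m,r=fit(mo,[600,0,0]);print('mouth',m,r.tolist())
    for h in (0,.01,.02): print(h,proj(t,T(m,[[0,55,172+h*1000],[0,-55,172+h*1000]])),proj(s,T(m,[[0,55,172+h*1000],[0,-55,172+h*1000]])))
    print('obs top',d(545,52),d(663,50),'scene',e(660,362),e(553,372))
    print('home',T(m,[[75,62,20]]))
    for n,u,z in (('bottle',(419,250),0),('weight',(509,308),40),('jar',(489,208),60)): print(n,at(t,w(*u),z))
E
python3 fit.py
```

```text
tray [ 432.40308572 -154.98313485  -25.70109855] [[-0.0, -0.0], [-0.2, -0.0], [-0.1, -0.0], [0.2, -0.2], [0.1, 0.2], [0.0, -0.1], [0.3, 0.1], [-0.2, -0.0]]
mouth [659.48314217 129.07205143   1.35730679] [[-0.4, -0.3], [-0.2, 0.1], [-0.7, -0.0], [-0.4, 0.3], [0.5, 0.1], [-0.2, -1.1], [-0.8, -0.4], [-0.6, -1.2], [2.5, 1.0], [-2.6, -0.3]]
0 [[173.26532141 135.7394972 ]
 [212.28279375 134.87078316]] [[355.65539992 217.18616415]
 [318.13770814 220.77177928]]
0.01 [[172.34374042 134.61912994]
 [211.75572653 133.74063733]] [[356.29129202 214.99717928]
 [318.52824226 218.58473007]]
0.02 [[171.40323938 133.47580251]
 [211.21784985 132.58733823]] [[356.93552964 212.77880542]
 [318.92397566 216.36796438]]
obs top [171.92972973 132.26756757] [211.79459459 131.59189189] scene [355.78108108 215.64594595] [319.63243243 219.02432432]
home [[732.99348857 192.83119958  20.        ]]
bottle [631.51738951 -84.68534987   0.        ]
weight [ 504.03199959 -262.11914537   40.        ]
jar [ 702.53671445 -223.44121074   60.        ]
```

```bash
cat > go.py <<'E'
import sys
from h import *
from workcell import env
def go(x,y,z,yaw,pitch=0,verbose=True):
    s=env.state();R0=rot(s['ee_rot']);R1=R.from_euler('xyz',[180,pitch,yaw],degrees=True).as_matrix()
    d=R0.T@(np.array([x,y,z])-s['ee_pos'])/1000
    v=R.from_matrix(R0.T@R1).as_rotvec(degrees=True)
    print('t',round(s['time_s'],2),'pos',s['ee_pos'].round(1),s['ee_rot'].round(1),'F',s['force'].round(1),'w',round(s['gripper_width'],1));print('row',d.round(4),v.round(2))
if __name__=='__main__':
    go(*map(float,sys.argv[1:]))
E
python3 go.py 655 129 310 91.4
```

```text
t 0.1 pos [181.1 545.2 175.5] [-179.9   -0.   161.6] F [-0.7 -0.  -0.2] w 91.2
row [-0.5809 -0.2458 -0.1341] [-8.000e-02  6.000e-02  7.022e+01]
```

send_rows --targets "-0.02 -0.01 -0.05 0 0 5 100;-0.05 -0.02 -0.1 0 0 10 100;-0.581 -0.246 -0.134 0 0 70.2 100;-0.581 -0.246 -0.134 0 0 70.2 100;-0.581 -0.246 -0.134 0 0 70.2 100;-0.581 -0.246 -0.134 0 0 70.2 100;-0.581 -0.246 -0.134 0 0 70.2 100;-0.581 -0.246 -0.134 0 0 70.2 100;-0.581 -0.246 -0.134 0 0 70.2 100;-0.581 -0.246 -0.134 0 0 70.2 100;-0.581 -0.246 -0.134 0 0 70.2 100;-0.581 -0.246 -0.134 0 0 70.2 100"

```text
time_s: 1.1
ee_pos: [522.4, 244.9, 292.0]
ee_rot: [-180.0, 0.0, 91.3]
force: [-0.2, 0.7, 0.6]
gripper_width: 91.0
gripper_force: 0.0
```

send_rows --targets "0 0 0 0 0 0 100;0 0 0 0 0 0 100"

```text
time_s: 1.27
ee_pos: [522.5, 245.2, 291.4]
ee_rot: [-179.9, 0.0, 91.2]
force: [0.2, 0.9, 0.0]
gripper_width: 91.5
gripper_force: 0.0
```

```bash
python3 - <<'E'
from h import *
a=grab('wrist','w0')
cv2.imwrite('pics/w0b.png',cv2.resize(a['image'],(800,600),interpolation=cv2.INTER_CUBIC))
print(a['eye'],a['attitude'],a['fovy'])
E
python3 go.py 655 129 310 91.4
```

```text
[521.34934816 320.50047737 499.59086331] [-15.61432251   0.08786473   1.15948841] 60.74311235129679
t 1.32 pos [521.3 246.3 291.5] [-179.9   -0.    91.3] F [-0.6  0.8  0. ] w 91.2
row [-0.1203  0.1309 -0.0188] [-0.1  -0.01 -0.07]
```

View pics/w0b.png

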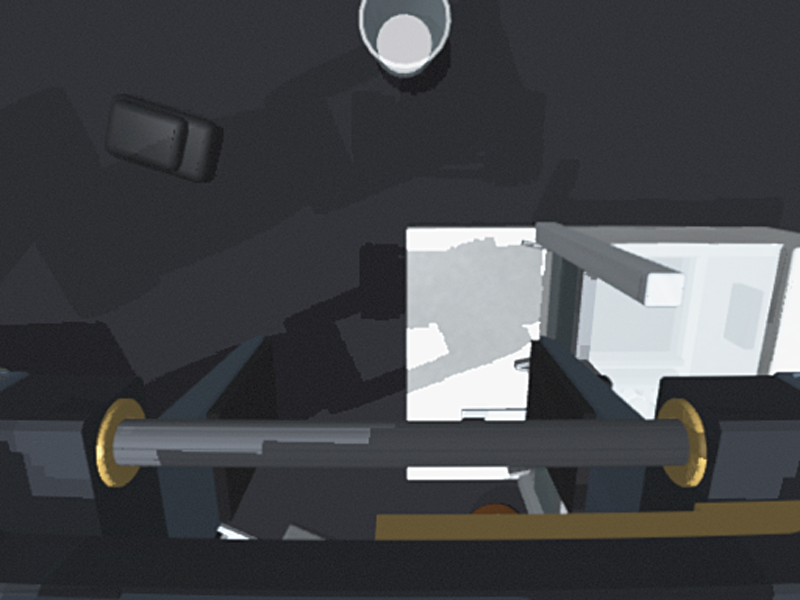

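The wrist view shows the beaker at (405,30) and the mouse at (165,135), both clear of the path. The apron's front corners are at (407,227) and (407,480), and the left post top is at (663,289). I use these to check the mouth pose.

```bash
python3 - <<'E'
from fit import *
f=load('w0')
m=[659.5,129.07,1.36]
print(proj(f,T(m,[[-130,135,20],[-130,-135,20],[0,132,250]]))/.64)
print([at(f,w(*u),z).round(1) for u,z in (((407,227),20),((407,480),20),((663,289),250))])
print('pred',T(m,[[-130,135,20],[-130,-135,20],[0,132,250]]).round(1))
E
python3 go.py 658 129 240 91.4
```

```text
[[405.48181521 229.02568352]
 [405.70073669 479.92350132]
 [664.72783236 291.4516187 ]]
[array([527.7, 262.9,  20. ]), array([534.1,  -9. ,  20. ]), array([655.3, 262.3, 250. ])]
pred [[526.3 260.9  20. ]
 [532.7  -9.   20. ]
 [656.4 261.  250. ]]
t 1.32 pos [521.3 246.3 291.5] [-179.9   -0.    91.3] F [-0.6  0.8  0. ] w 91.2
row [-0.1204  0.1341  0.0512] [-0.1  -0.01 -0.07]
```

send_rows --targets "-0.04 0.045 0 0 0 0 100;-0.08 0.09 0 0 0 0 100;-0.118 0.136 0 0 0 0 100;-0.118 0.136 0 0 0 0 100;-0.118 0.136 0 0 0 0 100;-0.118 0.136 0 0 0 0 100;-0.118 0.136 0.04 0 0 0 100;-0.118 0.136 0.07 0 0 0 100;-0.118 0.136 0.09 0 0 0 100;-0.118 0.136 0.09 0 0 0 100;-0.118 0.136 0.09 0 0 0 100"

```text
time_s: 2.23
ee_pos: [658.5, 134.1, 201.9]
ee_rot: [-179.9, -0.0, 91.6]
force: [-0.8, 0.1, 0.7]
gripper_width: 91.0
gripper_force: 0.0
```

```bash
python3 - <<'E'
from h import *
a=grab('wrist','w1');s=grab('scene','s1')
o=np.zeros((384,800,3),np.uint8);o[:,:400]=cv2.resize(a['image'],(400,300)).copy()[:0].shape and 0
o[:300,:400]=cv2.resize(a['image'],(400,300));c=s['image'][150:270,270:430];o[:300,400:]=cv2.resize(c,(400,300),interpolation=cv2.INTER_CUBIC)
cv2.imwrite('pics/w1b.png',o)
E
python3 go.py 660 129 152 91.4
```

```text
t 2.33 pos [660.6 133.6 204.6] [ 1.798e+02 -1.000e-01  9.150e+01] F [-0.5  0.1  0.6] w 91.6
row [-0.0047 -0.0009  0.0526] [ 0.2  -0.06  0.11]
```

View pics/w1b.png

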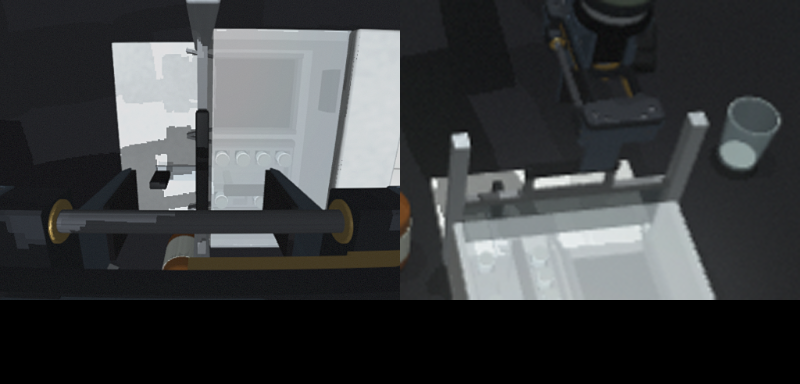

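The bar is at (202,110–180) in the wrist picture, midway between the fingers. The bay at the upper right is empty. I'll descend, close on the bar and check.

send_rows --targets "0 0 0.03 0 0 0 100;0 0 0.05 0 0 0 100;0 0 0.052 0 0 0 100;0 0 0.052 0 0 0 100;0 0 0.052 0 0 0 0;0 0 0.052 0 0 0 0;0 0 0.052 0 0 0 0;0 0 0.052 0 0 0 0;0 0 0.052 0 0 0 0;0 0 0.052 0 0 0 0;0 0 0.052 0 0 0 0;0 0 0.052 0 0 0 0" --grip_force 35

```text
time_s: 3.33
ee_pos: [660.3, 132.1, 150.2]
ee_rot: [180.0, -0.0, 91.4]
force: [0.4, -0.2, 0.8]
gripper_width: 40.8
gripper_force: 0.0
```

send_rows --targets "0 0 0 0 0 0 0;0 0 0 0 0 0 0;0 0 0 0 0 0 0;0 0 0 0 0 0 0;0 0 0 0 0 0 0;0 0 0 0 0 0 0;0 0 0 0 0 0 0;0 0 0 0 0 0 0;0 0 0 0 0 0 0"

```text
time_s: 4.08
ee_pos: [659.9, 132.1, 150.1]
ee_rot: [-180.0, -0.0, 91.4]
force: [-1.6, -0.1, 0.4]
gripper_width: 11.0
gripper_force: 35.0
```

send_rows --targets "0 0 -0.01 0 0 0 0;0 0 -0.025 0 0 0 0;0 0 -0.04 0 0 0 0;0 0 -0.055 0 0 0 0;0 0 -0.07 0 0 0 0;0 0 -0.085 0 0 0 0;0 0 -0.095 0 0 0 0;0 0 -0.105 0 0 0 0;0 0 -0.105 0 0 0 0"

```text
time_s: 4.83
ee_pos: [660.5, 132.0, 255.4]
ee_rot: [-180.0, 0.0, 91.4]
force: [-0.1, -0.5, -0.0]
gripper_width: 2.4
gripper_force: 0.0
```

send_rows --targets "0 0 0 0 0 0 100;0 0 0 0 0 0 100;0 0 0 0 0 0 100;0 0 0 0 0 0 100;0 0 0 0 0 0 100;0 0 0 0 0 0 100;0 0 0 0 0 0 100;0 0 0 0 0 0 100"

```text
time_s: 5.5
ee_pos: [660.2, 132.1, 255.2]
ee_rot: [180.0, -0.0, 91.4]
force: [0.8, 0.7, -0.5]
gripper_width: 53.0
gripper_force: 0.0
```

```bash
python3 go.py 655 132 330 91.4
```

```text
t 5.5 pos [660.2 132.1 255.2] [180.   -0.   91.4] F [ 0.8  0.7 -0.5] w 53.0
row [ 0.     -0.0052 -0.0748] [ 0.   -0.    0.02]
```

The grip slipped off, with the opening down to 2.4. I'll look at where the shutter stands.

```bash
python3 - <<'E'
from fit import *
s=grab('scene','s2');t2=grab('top','t2')
o=np.zeros((450,800,3),np.uint8)
o[:450,:400]=cv2.resize(s['image'][130:265,280:400],(400,450),interpolation=cv2.INTER_CUBIC)
o[:450,400:]=cv2.resize(t2['image'][90:180,170:250],(400,450),interpolation=cv2.INTER_CUBIC)
cv2.imwrite('pics/s2b.png',o)
m=[659.8,129.5,1.36]
for h in (0,30,60,90,115):
  P=proj(load('s2'),T(m,[[6,55,172+h],[6,-55,172+h],[0,60,127+h]])); print(h,((P-[280,130])*[400/120,450/135]).round().tolist())
E
```

```text
0 [[255.0, 296.0], [129.0, 308.0], [249.0, 322.0]]
30 [[261.0, 274.0], [133.0, 286.0], [255.0, 301.0]]
60 [[268.0, 251.0], [137.0, 263.0], [262.0, 279.0]]
90 [[275.0, 227.0], [142.0, 239.0], [268.0, 257.0]]
115 [[281.0, 206.0], [146.0, 218.0], [274.0, 237.0]]
```

View pics/s2b.png

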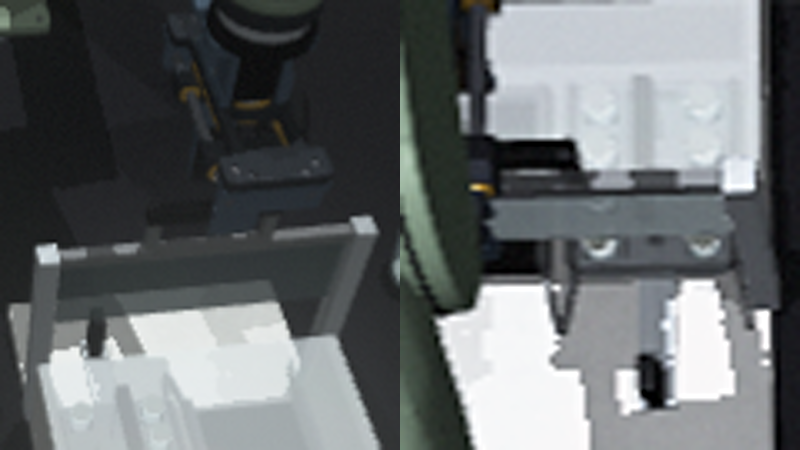

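The rail is at about (268,236) and the bar's left end at (148,208). That puts the shutter at roughly 115–120 mm, so it is nearly fully raised and stays there. I'll open fully, withdraw upward and head for the tray.

send_rows --targets "0 0 0 0 0 0 100;0 0 0 0 0 0 100;0 0 0 0 0 0 100;0 0 0 0 0 0 100;0 0 -0.02 0 0 0 100;0 0 -0.06 0 0 0 100;0 0 -0.08 0 0 0 100;0 0 -0.08 0 0 0 100"

```text
time_s: 6.27
ee_pos: [662.1, 132.5, 341.2]
ee_rot: [179.4, -0.1, 91.4]
force: [-0.5, 0.2, 0.9]
gripper_width: 91.1
gripper_force: 0.0
```

```bash
python3 go.py 432.5 -155 200 154.3; python3 - <<'E'
from fit import *
s=grab('scene','s3')
cv2.imwrite('pics/s3b.png',cv2.resize(s['image'][130:265,280:400],(600,600),interpolation=cv2.INTER_CUBIC))
E
```

```text
t 6.27 pos [662.1 132.5 341.2] [ 1.794e+02 -1.000e-01  9.140e+01] F [-0.5  0.2  0.9] w 91.1
row [-0.2819 -0.2381  0.1382] [  0.6    0.24 -62.88]
```

send_rows --targets "-0.035 -0.03 0 0 0 -7 100;-0.28 -0.24 0.08 0 0 -63 100;-0.28 -0.24 0.08 0 0 -63 100;-0.28 -0.24 0.08 0 0 -63 100;-0.28 -0.24 0.08 0 0 -63 100;-0.28 -0.24 0.08 0 0 -63 100;-0.28 -0.24 0.08 0 0 -63 100;-0.28 -0.24 0.08 0 0 -63 100;-0.28 -0.24 0.08 0 0 -63 100;-0.28 -0.24 0.08 0 0 -63 100;-0.28 -0.24 0.08 0 0 -63 100;-0.28 -0.24 0.08 0 0 -63 100"

```text
time_s: 7.32
ee_pos: [426.4, -153.8, 254.2]
ee_rot: [180.0, -0.1, 154.3]
force: [-0.2, 0.2, -0.1]
gripper_width: 91.3
gripper_force: 0.0
```

send_rows --targets "0 0 0 0 0 0 100;0 0 0 0 0 0 100"

```text
time_s: 7.48
ee_pos: [428.0, -153.0, 255.0]
ee_rot: [180.0, -0.0, 154.5]
force: [-0.3, 0.5, -0.6]
gripper_width: 91.2
gripper_force: 0.0
```

```bash
python3 go.py 432.5 -155 160 154.3; python3 - <<'E'
from fit import *
a=grab('wrist','w4');s=cv2.imread('pics/s3.png')
o=np.zeros((450,800,3),np.uint8)
o[:,:200]=cv2.resize(s[130:265,280:340],(200,450));o=np.zeros((450,800,3),np.uint8)
o[:450,:300]=cv2.resize(s[130:265,290:380],(300,450),interpolation=cv2.INTER_CUBIC)
o[:375,300:]=cv2.resize(a['image'],(500,375))
cv2.imwrite('pics/w4b.png',o)
E
```

```text
t 7.48 pos [ 428. -153.  255.] [180.   -0.  154.5] F [-0.3  0.5 -0.6] w 91.2
row [-0.0049  0.0001  0.095 ] [ 0.03 -0.    0.18]
```

View pics/w4b.png

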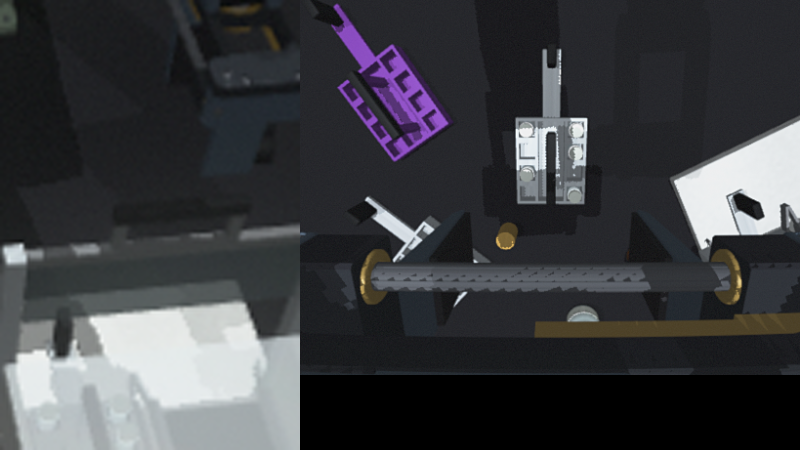

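The tray is straight below, with its handle bar at (551,130–205) midway between the fingers at 470 and 632. The shutter is still raised in the left inset. I'll check the offset and descend.

```bash
python3 - <<'E'
from fit import *
f=load('w4');g=lambda u,v:np.array([(u-300)*1.024,v*1.024])
p=[432.4,-155,-25.7]
print(at(f,g(551,205),78),at(f,g(551,133),78),T(p,[[45,0,78],[-45,0,78]]))
print(at(f,g(516,118),26),at(f,g(588,118),26),at(f,g(588,204),26),T(p,[[-60,-48,26],[-60,48,26],[60,48,26]]))
E
```

```text
[ 473.65175348 -174.44232598   78.        ] [ 392.30205206 -135.5776058    78.        ] [[ 472.94846596 -174.51465881   78.        ]
 [ 391.85153404 -135.48534119   78.        ]]
[ 358.54449373 -171.1639679    26.        ] [400.09763369 -84.28390554  26.        ] [ 510.6573878  -133.05918889   26.        ] [[ 357.51974266 -172.23215195   26.        ]
 [ 399.15101478  -85.7287579    26.        ]
 [ 507.28025734 -137.76784805   26.        ]]
```

send_rows --targets "-0.005 0 0.03 0 0 0 100;-0.005 0 0.065 0 0 0 100;-0.005 0 0.095 0 0 0 100;-0.005 0 0.105 0 0 0 100;-0.005 0 0.105 0 0 0 100" --grip_force 50

```text
time_s: 7.95
ee_pos: [430.2, -154.3, 147.2]
ee_rot: [-180.0, -0.4, 154.5]
force: [-0.6, 0.2, 1.6]
gripper_width: 91.3
gripper_force: 0.0
```

```bash
python3 go.py 432.5 -155 53 154.3
```

```text
t 7.95 pos [ 430.2 -154.3  147.2] [-180.    -0.4  154.5] F [-0.6  0.2  1.6] w 91.3
row [-0.003   0.0004  0.0942] [-0.02 -0.38  0.2 ]
```

send_rows --targets "-0.002 0 0.03 0 0 0 100;-0.002 0 0.06 0 0 0 100;-0.002 0 0.085 0 0 0 100;-0.002 0 0.096 0 0 0 100;-0.002 0 0.096 0 0 0 0;-0.002 0 0.096 0 0 0 0;-0.002 0 0.096 0 0 0 0;-0.002 0 0.096 0 0 0 0;-0.002 0 0.096 0 0 0 0;-0.002 0 0.096 0 0 0 0;-0.002 0 0.096 0 0 0 0;-0.002 0 0.096 0 0 0 0"

```text
time_s: 8.95
ee_pos: [433.8, -156.8, 54.5]
ee_rot: [180.0, 0.0, 154.4]
force: [0.0, 0.5, 0.5]
gripper_width: 40.7
gripper_force: 0.0
```

send_rows --targets "0 0 0 0 0 0 0;0 0 0 0 0 0 0;0 0 0 0 0 0 0;0 0 0 0 0 0 0;0 0 0 0 0 0 0;0 0 0 0 0 0 0;0 0 0 0 0 0 0;0 0 0 0 0 0 0;0 0 0 0 0 0 0"

```text
time_s: 9.7
ee_pos: [433.6, -156.8, 54.1]
ee_rot: [180.0, -0.0, 154.4]
force: [-0.4, 0.4, 0.2]
gripper_width: 0.5
gripper_force: 0.0
```

The gripper shut on nothing, so I'll look.

```bash
python3 - <<'E'
from fit import *
s=grab('scene','s5');a=grab('wrist','w5');
o=np.zeros((450,800,3),np.uint8)
o[:450,:400]=cv2.resize(s['image'][150:240,195:275],(400,450),interpolation=cv2.INTER_CUBIC)
o[:450,400:]=cv2.resize(a['image'][:,90:430],(400,450),interpolation=cv2.INTER_CUBIC)
cv2.imwrite('pics/s5b.png',o)
from workcell import env;print(env.state())
E
```

```text
{'time_s': 9.8, 'qpos': array([-2.13129082e+01,  1.51419802e+01,  1.14238719e+02,  7.61254783e-03,
        5.06191476e+01, -8.57341040e+01]), 'qvel': array([-0.05191136,  0.00959284,  0.00759698, -0.04701122, -0.00797413,
        0.11443828]), 'effort': array([ 9.37021032e-04, -3.32104397e+01, -1.82391214e+01, -2.31563713e-02,
        8.01687757e-02,  7.86448197e-06]), 'ee_pos': array([ 433.58792579, -156.77602263,   54.13926196]), 'ee_rot': array([ 1.79994121e+02, -2.84789560e-04,  1.54416366e+02]), 'force': array([ 1.07468677, -0.64062311, -0.83571987]), 'torque': array([-0.00243636, -0.08581826, -0.00159258]), 'gripper_force': 0.0, 'gripper_width': 0.4832976659206471}
```

View pics/s5b.png

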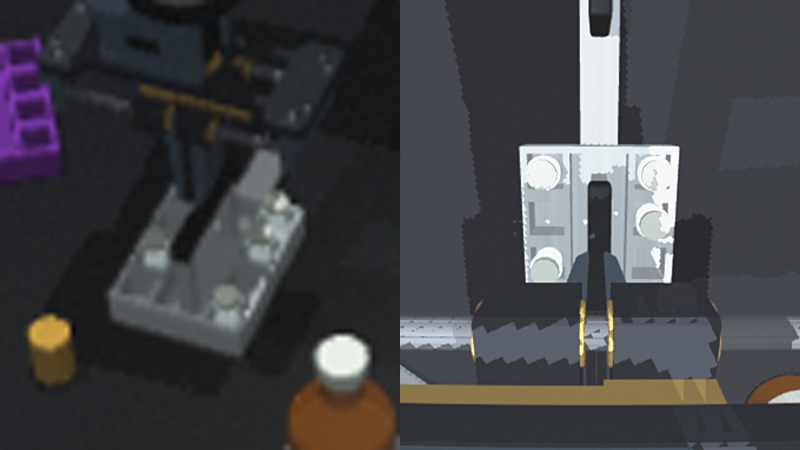

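The picture shows the fingers straddling the bar at (600,260), so the reading contradicts the view. I'll lift 6 mm and watch the wrist force.

send_rows --targets "0 0 -0.003 0 0 0 0;0 0 -0.006 0 0 0 0;0 0 -0.006 0 0 0 0;0 0 -0.006 0 0 0 0;0 0 -0.006 0 0 0 0;0 0 -0.006 0 0 0 0" --grip_force 50

```text
time_s: 10.3
ee_pos: [433.5, -156.7, 60.1]
ee_rot: [180.0, -0.0, 154.4]
force: [0.5, -0.6, -0.3]
gripper_width: 0.3
gripper_force: 0.0
```

```bash
python3 - <<'E'
from fit import *
from workcell import env
for i in range(4):
    a=grab('wrist','w6'); s=env.state(); print(s['force'].round(2),s['gripper_width'],s['gripper_force'],s['ee_pos'])
g0=cv2.imread('pics/w5.png').astype(int);g1=cv2.imread('pics/w6.png').astype(int)
# tongue shift/scale between w5,w6
print(abs(g1-g0)[0:230,180:330].mean())
b0=cv2.cvtColor(g0.astype(np.uint8),6);b1=cv2.cvtColor(g1.astype(np.uint8),6)
for n,(y0,y1,x0,x1) in {'tongueR':(60,110,240,280),'backedge':(110,140,190,240),'floor':(250,300,20,120)}.items():
    print(n,cv2.phaseCorrelate(np.float32(b0[y0:y1,x0:x1]),np.float32(b1[y0:y1,x0:x1])))
E
```

```text
[-1.05 -1.18  0.08] 0.5798034448900096 0.0 [ 433.51095238 -156.72559984   60.07828598]
[-0.5  -0.32  0.15] 0.7627887276790097 0.0 [ 433.48535039 -156.72604138   60.04940919]
[-0.2   0.11  0.47] 0.4936922449716943 0.0 [ 433.54639214 -156.76384024   60.08694997]
[0.51 0.27 0.78] 0.34607177388398846 0.0 [ 433.53448588 -156.75666691   60.06849209]
8.070338164251208
tongueR ((-0.34695422622698047, 0.11531945157614842), 0.8117976768016815)
backedge ((0.9062568288189468, -0.3547622252551008), 1.0104632784525553)
floor ((0.49910360849655433, -0.3740303851637776), 0.4366174439430237)
```

```bash
python3 - <<'E'
from fit import *
from workcell import env
f=load('w5'); Rt=rot([179.99,0,154.42]); tcp=np.array([433.59,-156.78,54.14])
for z in (0,-10,-20,-30):
    print(z,proj(f,np.array([tcp+Rt@np.array([x,y,z]) for x,y in ((16,6),(16,-6),(16,14),(16,-14))])).round(0).tolist())
# bar top at tool x 16 and ends
print('bar',proj(f,T([432.4,-155,-25.7],[[-45,6,78],[-45,-6,78],[-16,6,78],[-16,-6,78],[0,6,78]])).round(0).tolist())
g=cv2.imread('pics/w5.png')[130:270,200:320]
h=cv2.imread('pics/w6.png')[130:270,200:320]
o=np.hstack([cv2.resize(x,(400,467),interpolation=cv2.INTER_CUBIC) for x in (g,h)])
cv2.imwrite('pics/c6.png',cv2.convertScaleAbs(o,alpha=1.6,beta=15))
E
```

```text
0 [[266.0, 198.0], [248.0, 198.0], [278.0, 198.0], [236.0, 198.0]]
-10 [[267.0, 202.0], [248.0, 202.0], [279.0, 202.0], [235.0, 202.0]]
-20 [[267.0, 207.0], [247.0, 207.0], [281.0, 207.0], [234.0, 207.0]]
-30 [[268.0, 212.0], [247.0, 212.0], [282.0, 212.0], [233.0, 212.0]]
bar [[270.0, 157.0], [249.0, 157.0], [269.0, 206.0], [249.0, 206.0], [269.0, 231.0]]
```

View pics/c6.png

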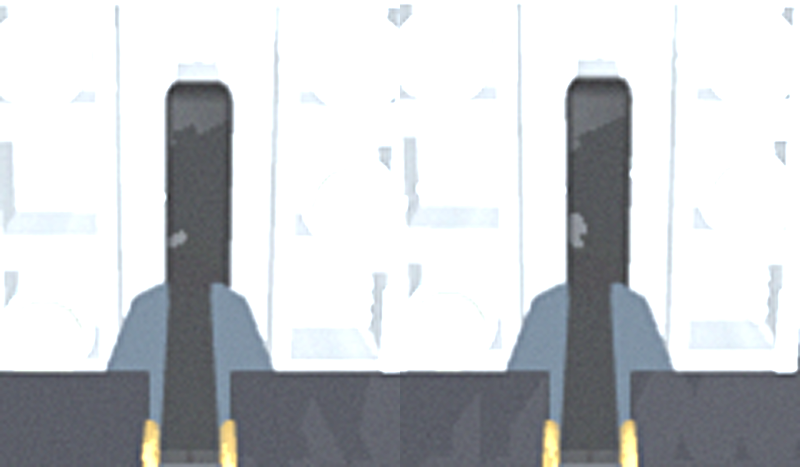

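The crop shows the finger tips (168–212) overlapping the bar (168–230), and the wrist felt no weight. So the finger ends are really about 25–30 mm higher than the reported TCP, and they closed above the bar. That also explains the slip off the shutter bar. I'll open and go 28 mm lower, which still leaves the true tips well above the vials.

send_rows --targets "0 0.0015 0 0 0 0 60;0 0.0015 0 0 0 0 60;0 0.0015 0 0 0 0 60;0 0.0015 0 0 0 0 60;0 0.0015 0 0 0 0 60;0 0.0015 0 0 0 0 60;0 0.0015 0 0 0 0 60;0 0.0015 0 0 0 0 60;0 0.0015 0.01 0 0 0 60;0 0.0015 0.02 0 0 0 60;0 0.0015 0.028 0 0 0 60;0 0.0015 0.028 0 0 0 60" --grip_force 50

```text
time_s: 11.5
ee_pos: [433.0, -154.9, 30.7]
ee_rot: [-180.0, -0.2, 154.4]
force: [-0.7, -0.1, -0.5]
gripper_width: 54.8
gripper_force: 0.0
```

send_rows --targets "0 0 0 0 0 0 0;0 0 0 0 0 0 0;0 0 0 0 0 0 0;0 0 0 0 0 0 0;0 0 0 0 0 0 0;0 0 0 0 0 0 0;0 0 0 0 0 0 0;0 0 0 0 0 0 0;0 0 0 0 0 0 0;0 0 0 0 0 0 0"

```text
time_s: 12.33
ee_pos: [434.3, -155.4, 32.3]
ee_rot: [180.0, 0.0, 154.4]
force: [0.1, -0.4, 1.0]
gripper_width: 11.8
gripper_force: 50.0
```

Gripped, 11.8 mm at 50 N. I'll lift gently.

send_rows --targets "0 0 -0.004 0 0 0 0;0 0 -0.01 0 0 0 0;0 0 -0.02 0 0 0 0;0 0 -0.032 0 0 0 0;0 0 -0.044 0 0 0 0;0 0 -0.056 0 0 0 0;0 0 -0.068 0 0 0 0;0 0 -0.076 0 0 0 0;0 0 -0.08 0 0 0 0;0 0 -0.08 0 0 0 0;0 0 -0.08 0 0 0 0"

```text
time_s: 13.25
ee_pos: [433.9, -155.3, 111.8]
ee_rot: [180.0, -0.0, 154.4]
force: [-1.0, -0.1, -4.7]
gripper_width: 11.8
gripper_force: 50.0
```

```bash
python3 - <<'E'
from fit import *
print(T([659.8,129.5,1.36],[[-75,62,0]]))
E
python3 go.py 583.3 189.7 112 181.36;python3 go.py 480 189 112 181.36
```

```text
[[583.34960384 189.70246612   0.        ]]
t 13.25 pos [ 433.9 -155.3  111.8] [180.   -0.  154.4] F [-1.  -0.1 -4.7] w 11.8
row [ 1.420e-02  3.757e-01 -2.000e-04] [ 1.000e-02 -4.000e-02 -2.694e+01]
t 13.25 pos [ 433.9 -155.3  111.8] [180.   -0.  154.4] F [-1.  -0.1 -4.7] w 11.8
row [ 1.070e-01  3.304e-01 -1.000e-04] [ 1.000e-02 -4.000e-02 -2.694e+01]
```

send_rows --targets "0.002 0.007 0 0 0 -0.5 0;0.006 0.020 0 0 0 -1.6 0;0.014 0.043 0 0 0 -3.5 0;0.024 0.073 0 0 0 -6 0;0.034 0.106 0 0 0 -8.6 0;0.046 0.142 0 0 0 -11.6 0;0.058 0.178 0 0 0 -14.5 0;0.070 0.214 0 0 0 -17.5 0;0.081 0.251 0 0 0 -20.5 0;0.092 0.284 0 0 0 -23.2 0;0.101 0.310 0 0 0 -25.3 0;0.107 0.330 0 0 0 -26.94 0"

```text
time_s: 14.25
ee_pos: [479.3, 191.5, 111.3]
ee_rot: [180.0, -0.1, -178.4]
force: [-0.5, 0.4, -3.9]
gripper_width: 11.4
gripper_force: 50.0
```

send_rows --targets "0 0 0 0 0 0 0;0 0 0 0 0 0 0;0 0 0 0 0 0 0"

```text
time_s: 14.5
ee_pos: [479.3, 188.1, 111.3]
ee_rot: [-179.9, -0.1, -178.6]
force: [0.6, -0.6, -4.6]
gripper_width: 11.5
gripper_force: 50.0
```

```bash
python3 go.py 583.3 189.7 80 181.36;python3 - <<'E'
from fit import *
a=grab('wrist','w7')
m=[659.8,129.5,1.36]
# contrast boosted for detection of edges; print nothing else
print(proj(load('w7'),T(m,[[-130,135,20],[-130,-135,20]])).round(1).tolist())
E
```

```text
t 14.5 pos [479.3 188.1 111.3] [-1.799e+02 -1.000e-01 -1.786e+02] F [ 0.6 -0.6 -4.6] w 11.5
row [-0.1041 -0.0009  0.0311] [-0.06 -0.12  0.02]
[[330.3, 236.1], [59.5, 235.5]]
```

send_rows --targets "-0.004 0 0 0 0 0 0;-0.012 0 0 0 0 0 0;-0.026 0 0.003 0 0 0 0;-0.042 0 0.008 0 0 0 0;-0.058 0 0.015 0 0 0 0;-0.074 0 0.022 0 0 0 0;-0.088 0 0.029 0 0 0 0;-0.098 0 0.036 0 0 0 0;-0.103 -0.001 0.043 0 0 0 0;-0.104 -0.001 0.049 0 0 0 0;-0.104 -0.001 0.054 0 0 0 0;-0.104 -0.001 0.057 0 0 0 0"

```text
time_s: 15.55
ee_pos: [583.0, 189.6, 54.2]
ee_rot: [-180.0, -0.1, -178.6]
force: [-0.8, 0.4, -3.0]
gripper_width: 11.5
gripper_force: 50.0
```

send_rows --targets "0 0 0 0 0 0 0;0 0 0.001 0 0 0 0;0 0 0.002 0 0 0 0;0 0 0.002 0 0 0 0;0 0 0.002 0 0 0 0"

```text
time_s: 15.97
ee_pos: [584.2, 190.0, 53.5]
ee_rot: [180.0, 0.0, -178.6]
force: [0.7, -0.2, -4.1]
gripper_width: 11.2
gripper_force: 50.0
```

send_rows --targets "0 0 0.001 0 0 0 0;0 0 0.002 0 0 0 0;0 0 0.002 0 0 0 0;0 0 0.002 0 0 0 0"

```text
time_s: 16.3
ee_pos: [584.7, 190.1, 52.3]
ee_rot: [180.0, 0.1, -178.6]
force: [-1.0, -0.4, 5.2]
gripper_width: 11.6
gripper_force: 50.0
```

send_rows --targets "0 0 0.001 0 0 0 0;0 0 0.0015 0 0 0 0;0 0 0.0015 0 0 0 0;0 0 0.0015 0 0 0 0"

```text
time_s: 16.63
ee_pos: [584.7, 190.1, 52.3]
ee_rot: [180.0, 0.1, -178.6]
force: [-3.8, -1.6, 12.2]
gripper_width: 11.5
gripper_force: 50.0
```

The tray rests on the deck. I'll unload, release, rise and move back over the fin.

send_rows --targets "0 0 -0.002 0 0 0 0;0 0 -0.0025 0 0 0 0;0 0 -0.0025 0 0 0 60;0 0 -0.0025 0 0 0 60;0 0 -0.0025 0 0 0 60;0 0 -0.0025 0 0 0 60;0 0 -0.0025 0 0 0 60;0 0 -0.0025 0 0 0 60;0 0 -0.015 0 0 0 60;0 0 -0.035 0 0 0 60;0 0 -0.05 0 0 0 60;0 0 -0.05 0 0 0 60"

```text
time_s: 17.63
ee_pos: [586.5, 190.6, 103.0]
ee_rot: [179.9, 0.4, -178.6]
force: [0.0, -0.4, 0.8]
gripper_width: 54.8
gripper_force: 0.0
```

```bash
python3 go.py 446 186.4 100 181.36
```

```text
t 17.63 pos [586.5 190.6 103. ] [ 179.9    0.4 -178.6] F [ 0.  -0.4  0.8] w 54.8
row [ 0.1405 -0.0009  0.0021] [ 0.11  0.37 -0.  ]
```

send_rows --targets "0.02 0 0 0 0 0 60;0.06 0 0 0 0 0 60;0.1 -0.001 0 0 0 0 60;0.135 -0.001 0 0 0 0 60;0.14 -0.001 0 0 0 0 60;0.14 -0.001 0.01 0 0 0 60;0.14 -0.001 0.03 0 0 0 60;0.14 -0.001 0.06 0 0 0 60;0.14 -0.001 0.08 0 0 0 60;0.14 -0.001 0.086 0 0 0 60;0.14 -0.001 0.086 0 0 0 60;0.14 -0.001 0.086 0 0 0 60" --grip_force 40

```text
time_s: 18.63
ee_pos: [444.9, 185.8, 13.8]
ee_rot: [180.0, 0.0, -178.6]
force: [-0.1, 0.4, 0.5]
gripper_width: 54.7
gripper_force: 0.0
```

send_rows --targets "0 0 0 0 0 0 0;0 0 0 0 0 0 0;0 0 0 0 0 0 0;0 0 0 0 0 0 0;0 0 0 0 0 0 0;0 0 0 0 0 0 0;0 0 0 0 0 0 0;0 0 0 0 0 0 0;0 0 0 0 0 0 0;0 0 0 0 0 0 0"

```text
time_s: 19.47
ee_pos: [444.4, 185.8, 13.8]
ee_rot: [180.0, 0.0, -178.6]
force: [-0.2, 2.1, 2.0]
gripper_width: 11.9
gripper_force: 40.0
```

```bash
python3 go.py 594 193 14 181.36
```

```text
t 19.47 pos [444.4 185.8  13.8] [ 180.     0.  -178.6] F [-0.2  2.1  2. ] w 11.9
row [-1.497e-01  3.600e-03 -1.000e-04] [0.03 0.02 0.01]
```

The fin is gripped. I'll slide in and watch the forces.

send_rows --targets "-0.003 0 0 0 0 0 0;-0.009 0 0 0 0 0 0;-0.017 0 0 0 0 0 0;-0.026 0 0 0 0 0 0;-0.035 0 0 0 0 0 0;-0.044 0 0 0 0 0 0;-0.053 0 0 0 0 0 0;-0.062 0 0 0 0 0 0;-0.07 0 0 0 0 0 0;-0.076 0 0 0 0 0 0;-0.08 0 0 0 0 0 0;-0.08 0 0 0 0 0 0"

```text
time_s: 20.47
ee_pos: [522.0, 187.2, 13.8]
ee_rot: [-180.0, -0.3, -178.7]
force: [-5.4, 1.0, 7.2]
gripper_width: 12.0
gripper_force: 40.0
```

send_rows --targets "-0.003 0 0 0 0 0 0;-0.009 0 0 0 0 0 0;-0.016 0 0 0 0 0 0;-0.024 0 0 0 0 0 0;-0.032 0 0 0 0 0 0;-0.04 0 0 0 0 0 0;-0.048 0 0 0 0 0 0;-0.055 0 0 0 0 0 0;-0.059 0 0 0 0 0 0;-0.06 0 0 0 0 0 0;-0.06 0 0 0 0 0 0"

```text
time_s: 21.38
ee_pos: [581.4, 188.7, 13.9]
ee_rot: [-180.0, -0.3, -178.7]
force: [-7.4, -0.3, 7.6]
gripper_width: 11.8
gripper_force: 40.0
```

send_rows --targets "-0.002 0 0 0 0 0 0;-0.004 0 0 0 0 0 0;-0.006 0 0 0 0 0 0;-0.008 0 0 0 0 0 0;-0.01 0 0 0 0 0 0;-0.01 0 0 0 0 0 0"

```text
time_s: 21.88
ee_pos: [591.3, 189.0, 13.9]
ee_rot: [-180.0, -0.3, -178.7]
force: [-7.0, 0.6, 7.5]
gripper_width: 11.5
gripper_force: 40.0
```

send_rows --targets "-0.001 0 0 0 0 0 0;-0.002 0 0 0 0 0 0;-0.003 0 0 0 0 0 0;-0.003 0 0 0 0 0 0"

```text
time_s: 22.22
ee_pos: [593.9, 189.1, 13.8]
ee_rot: [-180.0, -0.4, -178.7]
force: [-9.1, 0.1, 8.2]
gripper_width: 12.0
gripper_force: 40.0
```

send_rows --targets "-0.001 0 0 0 0 0 0;-0.002 0 0 0 0 0 0;-0.002 0 0 0 0 0 0"

```text
time_s: 22.47
ee_pos: [594.8, 189.0, 13.8]
ee_rot: [-180.0, -0.5, -178.7]
force: [-10.5, 0.5, 9.3]
gripper_width: 11.8
gripper_force: 40.0
```

send_rows --targets "-0.001 0 0 0 0 0 0;-0.002 0 0 0 0 0 0;-0.003 0 0 0 0 0 0;-0.003 0 0 0 0 0 0;-0.003 0 0 0 0 0 0"

```text
time_s: 22.88
ee_pos: [594.6, 189.0, 13.8]
ee_rot: [-179.9, -0.9, -178.7]
force: [-17.2, 0.8, 14.9]
gripper_width: 11.9
gripper_force: 40.0
```

send_rows --targets "-0.001 0 0 0 0 0 0;-0.002 0 0 0 0 0 0;-0.002 0 0 0 0 0 0;-0.002 0 0 0 0 0 0"

```text
time_s: 23.22
ee_pos: [594.5, 189.0, 13.8]
ee_rot: [-179.9, -1.1, -178.7]
force: [-20.9, 1.3, 17.7]
gripper_width: 11.9
gripper_force: 40.0
```

The TCP has stalled at x=594.6, against about 595 expected at home, and the push force is rising. That is the back stop. I'll relax, open and rise.

send_rows --targets "0.003 0 0 0 0 0 0;0.005 0 0 0 0 0 0;0.005 0 0 0 0 0 60;0.005 0 0 0 0 0 60;0.005 0 0 0 0 0 60;0.005 0 0 0 0 0 60;0.005 0 0 0 0 0 60;0.005 0 -0.02 0 0 0 60;0.005 0 -0.05 0 0 0 60;0.01 0 -0.09 0 0 0 60;0.01 0 -0.12 0 0 0 60;0.01 0 -0.12 0 0 0 60"

```text
time_s: 24.22
ee_pos: [598.6, 190.3, 141.0]
ee_rot: [179.8, 0.8, -178.6]
force: [1.1, 0.2, 0.7]
gripper_width: 54.3
gripper_force: 0.0
```

```bash
python3 go.py 560 188 330 181.36;python3 - <<'E'
from fit import *
s=grab('scene','s8');t8=grab('top','t8');a=grab('wrist','w8')
m=[659.8,129.5,1.36]; hm=T(m,[[75,62,20]])[0]
print('fin top pred',proj(load('t8'),T(m,[[-74,56,76],[-74,68,76],[-50,56,76],[-50,68,76]])).round(1).tolist())
print('fixed fin',proj(load('t8'),T(m,[[-74,-56,76],[-74,-68,76]])).round(1).tolist())
print(proj(load('w8'),T(m,[[-50,62,76],[-74,62,76],[-50,-62,76],[-74,-62,76]])).round(1).tolist())
o=np.zeros((600,800,3),np.uint8)
o[:300,:400]=cv2.resize(a['image'],(400,300));
o[300:,:400]=cv2.resize(t8['image'][85:190,120:260],(400,300),interpolation=cv2.INTER_CUBIC)
o[:600,400:]=cv2.resize(s['image'][130:310,285:405],(400,600),interpolation=cv2.INTER_CUBIC)
cv2.imwrite('pics/s8b.png',o)
E
```

```text
t 24.22 pos [598.6 190.3 141. ] [ 179.8    0.8 -178.6] F [1.1 0.2 0.7] w 54.3
row [ 0.0361 -0.0007 -0.1895] [ 0.21  0.76 -0.01]
fin top pred [[180.4, 168.8], [176.5, 168.9], [180.6, 161.2], [176.7, 161.3]]
fixed fin [[217.0, 168.1], [221.0, 168.0]]
[[258.0, 211.5], [258.0, 184.3], [114.8, 211.5], [111.5, 184.6]]
```

```bash
python3 - <<'E'
from h import *
g=cv2.cvtColor(cv2.imread('pics/w8.png'),6)
for u in (254,258,262): print(u,g[165:240:3,u].tolist())
for u in (108,111,114): print(u,g[165:240:3,u].tolist())
print(g[195,235:285:2].tolist())
print(g[195,90:140:2].tolist())
E
```

```text
254 [244, 137, 103, 19, 19, 8, 10, 25, 25, 22, 22, 20, 22, 22, 21, 22, 96, 94, 96, 96, 96, 95, 96, 96, 94]
258 [233, 217, 172, 33, 17, 17, 17, 24, 21, 22, 21, 21, 23, 22, 24, 28, 97, 95, 94, 95, 96, 95, 94, 94, 94]
262 [235, 217, 170, 118, 44, 39, 51, 24, 22, 26, 17, 21, 24, 20, 24, 46, 99, 98, 99, 98, 97, 97, 97, 98, 97]
108 [233, 234, 233, 233, 232, 233, 240, 40, 38, 57, 92, 132, 174, 194, 243, 237, 231, 230, 231, 231, 232, 230, 230, 232, 231]
111 [233, 233, 234, 233, 232, 234, 141, 28, 38, 40, 36, 36, 35, 37, 32, 49, 234, 231, 230, 232, 232, 231, 231, 232, 231]
114 [234, 233, 232, 233, 233, 245, 23, 22, 44, 43, 41, 41, 40, 40, 41, 47, 235, 232, 232, 233, 232, 231, 230, 231, 229]
[106, 105, 106, 106, 109, 94, 99, 77, 25, 21, 23, 27, 20, 23, 51, 98, 96, 107, 108, 106, 107, 107, 106, 109, 109]
[232, 233, 233, 232, 232, 231, 231, 233, 241, 92, 37, 41, 41, 43, 45, 21, 19, 16, 17, 19, 15, 16, 16, 16, 12]
```

Both fins' near ends are at row ~211, the home prediction, so the tray is home. Now I rise, clear the bar, shut the fingers and push the shutter down from above.

send_rows --targets "0.02 0 -0.03 0 0 0 0;0.03 0 -0.07 0 0 0 0;0.03 0 -0.11 0 0 0 0;0.03 0 -0.15 0 0 0 0;0.03 0 -0.175 0 0 0 0;0.03 0 -0.175 0 0 0 0;0.03 0 -0.175 0 0 0 0;0.03 0 -0.175 0 0 0 0;0.03 0 -0.175 0 0 0 0;0.03 0 -0.175 0 0 0 0"

```text
time_s: 25.2
ee_pos: [563.5, 188.2, 306.2]
ee_rot: [-179.9, -0.3, -178.6]
force: [-0.4, 0.9, 0.2]
gripper_width: 0.0
gripper_force: 0.0
```

```bash
python3 go.py 660 129.5 310 181.36
```

```text
t 25.2 pos [563.5 188.2 306.2] [-179.9   -0.3 -178.6] F [-0.4  0.9  0.2] w 0.0
row [-0.095  -0.0609 -0.0041] [-0.07 -0.25 -0.  ]
```

send_rows --targets "-0.02 -0.015 0 0 0 0 0;-0.05 -0.03 0 0 0 0 0;-0.08 -0.05 0 0 0 0 0;-0.095 -0.061 0 0 0 0 0;-0.095 -0.061 0 0 0 0 0;-0.095 -0.061 0.015 0 0 0 0;-0.095 -0.061 0.025 0 0 0 0;-0.095 -0.061 0.035 0 0 0 0;-0.095 -0.061 0.045 0 0 0 0;-0.095 -0.061 0.055 0 0 0 0;-0.095 -0.061 0.065 0 0 0 0;-0.095 -0.061 0.07 0 0 0 0"

```text
time_s: 26.2
ee_pos: [660.0, 130.1, 237.6]
ee_rot: [180.0, -0.1, -178.6]
force: [-0.8, 0.5, 2.8]
gripper_width: 0.3
gripper_force: 1.4
```

send_rows --targets "0 0 0.005 0 0 0 0;0 0 0.01 0 0 0 0;0 0 0.015 0 0 0 0;0 0 0.02 0 0 0 0;0 0 0.02 0 0 0 0"

```text
time_s: 26.62
ee_pos: [660.6, 129.7, 217.5]
ee_rot: [-180.0, -0.0, -178.6]
force: [0.2, -0.1, 0.5]
gripper_width: 0.5
gripper_force: 0.0
```

send_rows --targets "0 0 0.008 0 0 0 0;0 0 0.016 0 0 0 0;0 0 0.024 0 0 0 0;0 0 0.032 0 0 0 0;0 0 0.04 0 0 0 0;0 0 0.048 0 0 0 0;0 0 0.056 0 0 0 0"

```text
time_s: 27.2
ee_pos: [661.3, 129.7, 161.9]
ee_rot: [180.0, 0.1, -178.6]
force: [2.0, 1.7, 2.5]
gripper_width: 0.4
gripper_force: 1.5
```

send_rows --targets "0 0 0.003 0 0 0 0;0 0 0.006 0 0 0 0;0 0 0.008 0 0 0 0;0 0 0.008 0 0 0 0"

```text
time_s: 27.53
ee_pos: [660.1, 129.6, 154.0]
ee_rot: [-180.0, -0.1, -178.6]
force: [-0.4, 0.1, -0.0]
gripper_width: 0.2
gripper_force: 0.0
```

send_rows --targets "0 0 0.002 0 0 0 0;0 0 0.004 0 0 0 0;0 0 0.006 0 0 0 0;0 0 0.006 0 0 0 0"

```text
time_s: 27.87
ee_pos: [660.1, 129.6, 148.2]
ee_rot: [-180.0, -0.1, -178.6]
force: [0.7, 0.1, 0.1]
gripper_width: 0.4
gripper_force: 0.0
```

send_rows --targets "0 0 0.0015 0 0 0 0;0 0 0.003 0 0 0 0;0 0 0.003 0 0 0 0"

```text
time_s: 28.12
ee_pos: [660.4, 129.7, 145.3]
ee_rot: [180.0, -0.0, -178.6]
force: [-0.3, -1.0, 0.3]
gripper_width: 0.5
gripper_force: 0.0
```

send_rows --targets "0 0 0.0015 0 0 0 0;0 0 0.002 0 0 0 0;0 0 0.002 0 0 0 0"

```text
time_s: 28.37
ee_pos: [660.6, 129.7, 143.5]
ee_rot: [180.0, -0.0, -178.6]
force: [-0.5, -0.1, 0.7]
gripper_width: 0.5
gripper_force: 0.6
```

send_rows --targets "0 0 0.001 0 0 0 0;0 0 0.002 0 0 0 0;0 0 0.002 0 0 0 0"

```text
time_s: 28.62
ee_pos: [660.6, 129.7, 141.5]
ee_rot: [180.0, -0.0, -178.6]
force: [-1.0, -0.3, 1.2]
gripper_width: 0.6
gripper_force: 0.7
```

send_rows --targets "0 0 0.001 0 0 0 0;0 0 0.002 0 0 0 0;0 0 0.002 0 0 0 0"

```text
time_s: 28.87
ee_pos: [660.6, 129.7, 139.4]
ee_rot: [180.0, -0.0, -178.6]
force: [-0.8, 0.3, 1.7]
gripper_width: 0.4
gripper_force: 0.7
```

send_rows --targets "0 0 0.001 0 0 0 0;0 0 0.002 0 0 0 0;0 0 0.002 0 0 0 0"

```text
time_s: 29.12
ee_pos: [660.6, 129.7, 137.4]
ee_rot: [180.0, -0.0, -178.6]
force: [-0.5, 0.3, 2.0]
gripper_width: 0.5
gripper_force: 0.6
```

send_rows --targets "0 0 0.001 0 0 0 0;0 0 0.002 0 0 0 0;0 0 0.003 0 0 0 0;0 0 0.003 0 0 0 0"

```text
time_s: 29.45
ee_pos: [660.8, 129.7, 134.6]
ee_rot: [180.0, 0.0, -178.6]
force: [-1.3, 0.4, 2.8]
gripper_width: 0.7
gripper_force: 1.3
```

send_rows --targets "0 0 0.001 0 0 0 0;0 0 0.002 0 0 0 0;0 0 0.003 0 0 0 0;0 0 0.003 0 0 0 0"

```text
time_s: 29.78
ee_pos: [660.9, 129.8, 134.5]
ee_rot: [180.0, 0.1, -178.6]
force: [-5.0, -0.7, 13.9]
gripper_width: 0.4
gripper_force: 6.5
```

```bash
python3 go.py 660 129.6 137 181.36
```

```text
t 29.78 pos [660.9 129.8 134.5] [ 1.800e+02  1.000e-01 -1.786e+02] F [-5.  -0.7 13.9] w 0.4
row [ 0.0009 -0.0001 -0.0025] [0.03 0.14 0.  ]
```

The stop is reached: 14 N with no further travel. I'll rise, back away and take the final look.

send_rows --targets "0 0 -0.01 0 0 0 0;0 0 -0.03 0 0 0 0;0 0 -0.06 0 0 0 0;0 0 -0.1 0 0 0 0;0 0 -0.14 0 0 0 0;0.05 0 -0.16 0 0 0 0;0.1 0.03 -0.17 0 0 0 0;0.14 0.06 -0.17 0 0 0 0;0.18 0.1 -0.17 0 0 0 0;0.22 0.14 -0.17 0 0 0 0;0.26 0.18 -0.17 0 0 0 0;0.26 0.18 -0.17 0 0 0 0"

```text
time_s: 30.78
ee_pos: [423.3, 278.7, 301.5]
ee_rot: [180.0, 0.1, -178.7]
force: [0.2, 0.8, -0.5]
gripper_width: 0.4
gripper_force: 0.0
```

send_rows --targets "0.03 0.03 0 0 0 0 50;0.06 0.06 0 0 0 0 50;0.06 0.06 0 0 0 0 50;0.06 0.06 0 0 0 0 50"

```text
time_s: 31.12
ee_pos: [362.0, 337.7, 301.5]
ee_rot: [180.0, 0.1, -178.4]
force: [-0.2, -0.1, 0.6]
gripper_width: 24.2
gripper_force: 0.0
```

```bash
python3 - <<'E'
from fit import *
s=grab('scene','s9');t9=grab('top','t9')
m=[659.8,129.5,1.36]
sc=lambda P:((P-[270,190])*4).round().tolist(); st=lambda P:((P-[120,60])*[400/140,600/210]).round().tolist()
for h in (0,10): print(h,sc(proj(load('s9'),T(m,[[6,55,172+h],[6,-55,172+h],[0,60,127+h]])))) 
V=[[75+x,62+y,64] for x,y in ((45,33),(-15,33),(-45,33),(15,-33),(-45,-33))]
print(sc(proj(load('s9'),T(m,V))));print(st(proj(load('t9'),T(m,V+[[-62,62,76],[-62,-62,76]]))))
o=np.zeros((600,800,3),np.uint8)
o[:480,:400]=cv2.resize(s['image'][190:310,270:370],(400,480),interpolation=cv2.INTER_CUBIC)[:480]
o=np.zeros((600,860,3),np.uint8)
o=np.zeros((600,800,3),np.uint8)
c=cv2.resize(s['image'][190:310,270:400],None,fx=3.3,fy=3.3,interpolation=cv2.INTER_CUBIC)
o[:c.shape[0],:c.shape[1]]=c
c=cv2.resize(t9['image'][85:190,125:255],(370,299),interpolation=cv2.INTER_CUBIC);o[:299,430:]=c
c=cv2.resize(s['image'],(256,192));o[402:594,0:256]=c
c=cv2.resize(t9['image'],(370,277));o[300:577,430:]=c
cv2.imwrite('pics/f9.png',o)
E
```

```text
0 [[346.0, 116.0], [195.0, 130.0], [339.0, 146.0]]
10 [[348.0, 107.0], [197.0, 121.0], [341.0, 138.0]]
[[416.0, 327.0], [391.0, 257.0], [379.0, 224.0], [316.0, 301.0], [295.0, 232.0]]
[[143.0, 143.0], [142.0, 195.0], [141.0, 221.0], [202.0, 167.0], [201.0, 220.0], [167.0, 300.0], [283.0, 298.0]]
```

View pics/f9.png

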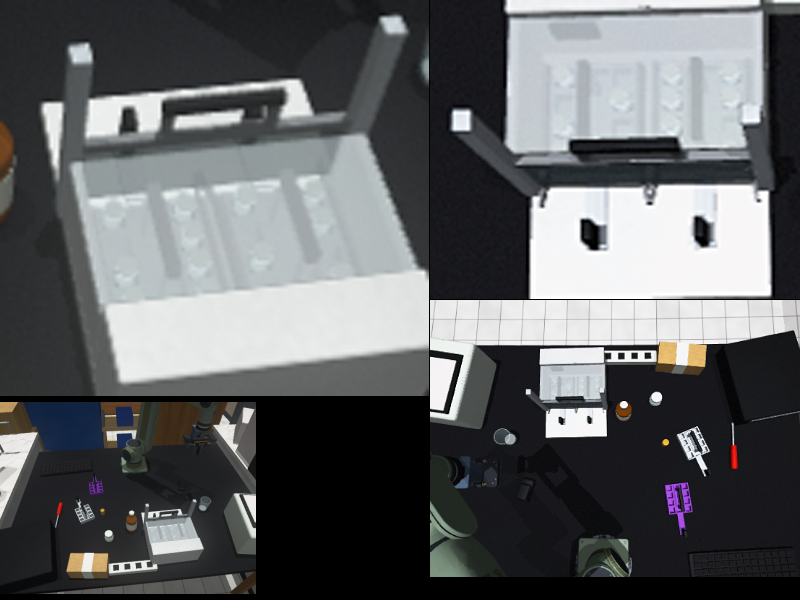

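The final views show both fins level on the apron, caps in place and the bystanders unmoved. I'll check numerically how far the shutter dropped relative to the start.

```bash
python3 - <<'E'
from fit import *
g0=cv2.cvtColor(cv2.imread('pics/s0.png'),6);g9=cv2.cvtColor(cv2.imread('pics/s9.png'),6)
for u in (330,338,346,352): print(u,g0[208:236,u].tolist(),'\n   ',g9[208:236,u].tolist())
m=[659.8,129.5,1.36]
for h in (0,10,20): print(h,proj(load('s9'),T(m,[[x,10,z+h] for x,z in ((-6,172),(6,172),(6,158),(-6,158))])).round(1).tolist())
a0=cv2.cvtColor(cv2.imread('pics/t0.png'),6);a9=cv2.cvtColor(cv2.imread('pics/t9.png'),6)
for u in (180,190,200): print(u,a0[125:150,u].tolist(),'\n   ',a9[125:150,u].tolist())
for h in (0,10,20): print(h,proj(load('t9'),T(m,[[x,10,z+h] for x,z in ((6,172),(-6,172),(-6,158))])).round(1).tolist())
E
```

```text
330 [42, 44, 44, 44, 45, 46, 43, 45, 48, 50, 41, 38, 80, 213, 229, 231, 198, 110, 69, 67, 67, 77, 89, 93, 93, 93, 93, 120] 
    [45, 45, 46, 44, 47, 46, 47, 45, 89, 213, 188, 96, 50, 50, 43, 41, 116, 218, 229, 229, 169, 90, 69, 69, 70, 84, 93, 121]
338 [43, 44, 44, 43, 45, 46, 46, 46, 50, 40, 38, 47, 214, 229, 229, 201, 111, 67, 67, 67, 73, 87, 93, 92, 94, 93, 118, 147] 
    [45, 44, 44, 47, 46, 47, 47, 50, 211, 223, 121, 49, 52, 45, 40, 84, 216, 230, 230, 184, 100, 70, 70, 68, 80, 91, 117, 147]
346 [42, 42, 44, 43, 43, 45, 45, 48, 44, 37, 36, 178, 226, 229, 219, 119, 68, 67, 66, 67, 88, 92, 92, 93, 93, 105, 145, 153] 
    [43, 44, 46, 47, 45, 46, 47, 220, 233, 140, 58, 51, 44, 41, 40, 46, 44, 42, 78, 73, 69, 69, 69, 65, 60, 80, 136, 152]
352 [43, 43, 42, 43, 42, 44, 45, 46, 38, 35, 42, 84, 66, 59, 60, 64, 65, 66, 67, 77, 90, 92, 93, 92, 92, 136, 150, 153] 
    [37, 42, 45, 46, 47, 48, 111, 221, 166, 77, 49, 47, 40, 40, 52, 63, 66, 66, 67, 67, 68, 68, 67, 88, 93, 134, 150, 153]
0 [[340.1, 217.1], [341.1, 220.4], [340.4, 223.4], [339.3, 220.1]]
10 [[340.6, 214.9], [341.6, 218.2], [340
[... 230 characters left out ...]
181, 180, 182, 181, 182, 188, 15, 31, 35, 30, 3, 31, 37, 43, 71, 48, 38, 43, 47, 46, 45, 48]
190 [177, 179, 181, 178, 182, 183, 115, 20, 30, 36, 14, 8, 58, 55, 78, 66, 33, 27, 28, 31, 50, 49, 43, 104, 94] 
    [212, 208, 200, 201, 205, 205, 207, 209, 160, 16, 31, 39, 12, 8, 57, 56, 79, 39, 39, 40, 37, 47, 48, 45, 64]
200 [200, 202, 201, 201, 203, 208, 106, 20, 36, 46, 11, 18, 54, 53, 159, 28, 42, 39, 42, 41, 43, 45, 47, 69, 63] 
    [202, 201, 201, 202, 203, 200, 204, 210, 97, 19, 34, 46, 6, 18, 56, 53, 141, 32, 37, 42, 45, 43, 42, 38, 45]
0 [[189.1, 133.2], [189.0, 137.3], [190.1, 138.9]]
10 [[188.3, 132.1], [188.3, 136.2], [189.3, 137.8]]
20 [[187.6, 130.9], [187.5, 135.1], [188.6, 136.7]]
```

The shutter is about 18 mm lower than at the start and matches the prediction for fully down. Handing in.

```bash
python3 -c "
from workcell import env
print(env.job_done())"
```

```text
the job is handed in; nothing more can be done
None
```

I raised the shutter, slid the vial tray home against the back stop of the free left bay, pulled the shutter fully down and let go of everything; the final images show the vials upright and the bystanders where they were, handed in at about 31 s of the 72 s allowed.

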